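# Move the washed medicine things to the peg rail in order

### The job

Move the four washed things from the drying rack with the white dishes to the walnut peg rail, one over each peg, upright with the open end down as they stand now and fully down on the rail. Keep their order counted from the round brass knob that each rack has at one end: the thing next to the drying rack's knob goes on the peg next to the rail's knob, the second on the second peg, and so on.

Things in the scene. Friction and masses are not known exactly. Their poses are not given: they have to be found in the camera images.
- cup: Ceramic medicine cup, white, upside down: round, 48 mm tall, 46 mm wide at the open rim below, tapering to 39 mm at the closed top; bore 39 mm wide at the rim, 43 mm deep. It stands over its spigot with the open end down, upright. Origin: centre of the underside (open rim); z up. Loose, about 70 g.
- sleeve: Blue plastic thermometer sleeve: the tallest and slimmest of the four, a round tube 80 mm tall, 33 mm wide at the open end below and 30 mm at the closed top; bore 27 mm at the rim, 75 mm deep. It stands over its spigot with the open end down, upright. Origin: centre of the underside (open rim); z up. Loose, about 35 g.
- jar: Amber glass pill jar without its cap, upside down: 64 mm tall; the neck (36 mm wide, 13 mm tall, bore 30 mm) is below, then a body 44 mm wide up to the flat closed top; 59 mm deep. It stands over its spigot with the open end down, upright. Origin: centre of the underside (open rim); z up. Loose, about 60 g.
- clicker: Chrome dose clicker (hand counter): straight round case 40 mm wide and 46 mm tall with a push button 16 mm wide standing 9 mm out of its top (55 mm in all); hollow below, bore 33 mm, 41 mm deep. It stands over its spigot with the open end down, upright. Origin: centre of the underside (open rim); z up. Loose, about 90 g.
- dish_cup: White round drip dish, 62 mm wide and 4 mm thick, fixed on the drying rack, with a white tapered spigot (12 mm wide at its foot, 36 mm tall) in its middle. It is the dish the ceramic cup stands on at the start, over the spigot; otherwise all four dishes are alike. They lie in a straight row, 68 mm apart. Origin: centre of the dish's underside, 12 mm above the table. It does not move.
- dish_sleeve: White round drip dish, 62 mm wide and 4 mm thick, fixed on the drying rack, with a white tapered spigot (12 mm wide at its foot, 36 mm tall) in its middle. It is the dish the blue sleeve stands on at the start, over the spigot; otherwise all four dishes are alike. They lie in a straight row, 68 mm apart. Origin: centre of the dish's underside, 12 mm above the table. It does not move.
- dish_jar: White round drip dish, 62 mm wide and 4 mm thick, fixed on the drying rack, with a white tapered spigot (12 mm wide at its foot, 36 mm tall) in its middle. It is the dish the amber jar stands on at the start, over the spigot; otherwise all four dishes are alike. They lie in a straight row, 68 mm apart. Origin: centre of the dish's underside, 12 mm above the table. It does not move.
- dish_clicker: White round drip dish, 62 mm wide and 4 mm thick, fixed on the drying rack, with a white tapered spigot (12 mm wide at its foot, 36 mm tall) in its middle. It is the dish the clicker stands on at the start, over the spigot; otherwise all four dishes are alike. They lie in a straight row, 68 mm apart. Origin: centre of the dish's underside, 12 mm above the table. It does not move.
- rack_knob: Turned brass knob, 31 mm wide and 38 mm tall, fixed on one end of the drying rack (an aluminium bar 344 x 70 x 12 mm), in line with the dishes and 53 mm from the middle of the nearest one; the other end has a flat grey stop. It may be at either end. Origin: centre of its underside, 12 mm above the table.
- peg_rail: Walnut peg rail fixed on the table: bar 344 mm long (its y axis), 70 mm wide (x), 16 mm thick, with four upright tapered wooden pegs (12 mm wide at the foot, 7 mm near the tip, 36 mm tall above the bar's top) along its middle at y = +102, +34, -34, -102 mm, and a turned brass knob (31 mm wide, 38 mm tall) at y = +155 mm. Origin: centre of its underside, on the table. Left or right of the drying rack.

How it is judged:
At the end, for the whole second after the job is handed in: Each thing is on the rail peg with the same count from the rail's knob as its dish has from the drying rack's knob: within 15 mm of the peg along and across the rail, underside within 5 mm of the rail's top, tilt under 0.12 rad, at rest (0.02 m/s, 0.2 rad/s) (((horizontal distance between dish_cup and rack_knob between 0.023 and 0.083 m and y of cup in the frame of peg_rail between 0.087 and 0.117 m) or (horizontal distance between dish_cup and rack_knob between 0.091 and 0.151 m and y of cup in the frame of peg_rail between 0.019 and 0.049 m) or (horizontal distance between dish_cup and rack_knob between 0.159 and 0.219 m and y of cup in the frame of peg_rail between -0.049 and -0.019 m) or (horizontal distance between dish_cup and rack_knob between 0.227 and 0.287 m and y of cup in the frame of peg_rail between -0.117 and -0.087 m)) and x of cup in the frame of peg_rail between -0.015 and 0.015 m and z of cup in the frame of peg_rail between 0.011 and 0.021 m and angle between each of cup, sleeve, jar, clicker's own z axis and vertical below 0.12 rad and linear speed of each of cup, sleeve, jar, clicker below 0.02 m/s and angular speed of each of cup, sleeve, jar, clicker below 0.2 rad/s and ((horizontal distance between dish_sleeve and rack_knob between 0.023 and 0.083 m and y of sleeve in the frame of peg_rail between 0.087 and 0.117 m) or (horizontal distance between dish_sleeve and rack_knob between 0.091 and 0.151 m and y of sleeve in the frame of peg_rail between 0.019 and 0.049 m) or (horizontal distance between dish_sleeve and rack_knob between 0.159 and 0.219 m and y of sleeve in the frame of peg_rail between -0.049 and -0.019 m) or (horizontal distance between dish_sleeve and rack_knob between 0.227 and 0.287 m and y of sleeve in the frame of peg_rail between -0.117 and -0.087 m)) and x of sleeve in the frame of peg_rail between -0.015 and 0.015 m and z of sleeve in the frame of peg_rail between 0.011 and 0.021 m and ((horizontal distance between dish_jar and rack_knob between 0.023 and 0.083 m and y of jar in the frame of peg_rail between 0.087 and 0.117 m) or (horizontal distance between dish_jar and rack_knob between 0.091 and 0.151 m and y of jar in the frame of peg_rail between 0.019 and 0.049 m) or (horizontal distance between dish_jar and rack_knob between 0.159 and 0.219 m and y of jar in the frame of peg_rail between -0.049 and -0.019 m) or (horizontal distance between dish_jar and rack_knob between 0.227 and 0.287 m and y of jar in the frame of peg_rail between -0.117 and -0.087 m)) and x of jar in the frame of peg_rail between -0.015 and 0.015 m and z of jar in the frame of peg_rail between 0.011 and 0.021 m and ((horizontal distance between dish_clicker and rack_knob between 0.023 and 0.083 m and y of clicker in the frame of peg_rail between 0.087 and 0.117 m) or (horizontal distance between dish_clicker and rack_knob between 0.091 and 0.151 m and y of clicker in the frame of peg_rail between 0.019 and 0.049 m) or (horizontal distance between dish_clicker and rack_knob between 0.159 and 0.219 m and y of clicker in the frame of peg_rail between -0.049 and -0.019 m) or (horizontal distance between dish_clicker and rack_knob between 0.227 and 0.287 m and y of clicker in the frame of peg_rail between -0.117 and -0.087 m)) and x of clicker in the frame of peg_rail between -0.015 and 0.015 m and z of clicker in the frame of peg_rail between 0.011 and 0.021 m); the robot touches nothing.
It also fails if it takes over 120 s, if anything falls off the work surface, if the arm or the gripper's body presses on something with over 40 N, if the wrist force passes 120 N, or if a joint passes its speed limit or range.

### The arm

A 6-joint arm with a two-finger parallel gripper is mounted at the origin on the work surface. World frame = base frame: x ahead of the robot, y to its left, z up, the work surface at z = 0. Lengths are in m, angles in rad, forces in N, time in s.
With the tool pointing down it reaches from about 0.35 to 0.775 m from the base axis. Payload 7.3 kg.
Tool frame: the origin (TCP) lies at the very end of the fingers, on their centre line; the grasp point (between the pads) lies 19 mm behind it (robot.pinch_z is the distance from the TCP to the grasp point, in m); z points along the fingers, y is the line along which they close (so a half turn about z gives the same grasp; the last joint's range is limited). The gripper opens to 92 mm and grips with 3 to 60 N. Pads are 19 mm wide; open, the fingers measure 130 mm over their backs; the gripper's body (75 mm by 190 mm) begins 47 mm behind the grasp point.
Start: joints at [-1.365, 0.342, 1.524, -0, 1.275, -0.146], TCP at [0.181, -0.493, 0.227] pointing down, gripper open.
Joint ranges: [-2.53, 2.53], [-0.77, 2.02], [0.04, 2.7], [-1, 4.14], [0.28, 2.66], [-3.11, 3.11]. Speed limits (rad/s): [2.57, 2.57, 3.14, 3.14, 3.14, 3.14].

### API

Orientations are given as [roll, pitch, yaw] about the fixed x, y, z axes, in that order (R = Rz(yaw) Ry(pitch) Rx(roll)).
In Python, from cell import robot gives the robot as it stands.
- The arm moves only by the tool move_arm, never from a script. Its argument "motion" is a list of rows, each a list of 6 numbers: the shift along the tool's x, y, z in units of 0.1 m (1.0 is 0.1 m), then the turn, a rotation vector about the tool's x, y, z in units of pi rad (1.0 is pi rad). In form: [[dx, dy, dz, rx, ry, rz], ...]. A call has 1 to 12 rows; each row is the pose to reach, as a shift and turn from the pose commanded when the call began, along the tool's axes at that moment, turning the shorter way round; what a row does not reach only later rows make up. A row lasts 1/8 s, in which the tool goes at most 62.5 mm and 10.7 degrees, less where a joint would pass 70% of its speed; a pose out of reach is approached as far as the arm can. A call with a number of a shift or a turn outside -1 to 1 is refused whole. A call with a gripper value outside its range is refused whole. "fingers" is the opening, from -1 (shut) to 1 (fully open), set as the call begins (left out, the last holds). The fingers move at their own pace and stop on an object; "newtons" is the grip in N (left out, the last holds). Time passes only in rows, so rows that repeat a pose let the fingers close. It gives the time, the measured TCP pose, the force, the opening and the grip force at its end, in the units of the state.
- robot.observe(): the state, without advancing time (a new reading comes with each control period).
- robot.read_camera(name): name is "side" or "top" or "wrist"; returns a dict with "image" (420x560x3 uint8, red, green, blue), "range_z" (420x560 float32, m along the optical axis (not along the pixel's ray), 0 where there is no reading), "vfov" (degrees; the focal length in pixels is half the picture's height over the tangent of half this angle, whatever the lens; pixels are square), "cx", "cy" (the principal point, pixels), "k1" (the pictures are not rectified: a ray, as slopes to the right and down, at radius r is drawn at 1 + k1 r^2 times it, then the intrinsics apply), "extrinsics" (4x4, takes a point from camera to world coordinates); the wrist camera has in their place "hand_eye" (4x4, takes a point from camera to tool coordinates, whose origin is the TCP and whose axes are the flange's). Camera axes: x right, y up, looking along -z (the intrinsics and any distortion apply to the point x, -y, -z); pixel columns grow to the right and rows downward; lengths in m; the calibration is good to about 2 mm. A picture is of the moment at which its call begins: read the wrist's pose just before it.
- robot.hand_in(): hands the job in; it is judged then, once.
The state is a dict: "time": time; "qpos": joint angles; "qvel": joint speeds; "joint_efforts": joint torques, N m; "tool_pos": TCP position; "tool_rot": TCP orientation; "contact_force": force on the tool from outside, world axes, zero at the start; "torque": the same for the moment, N m; "opening": finger opening in m; "grip_force": force on a finger pad.
Only numpy, scipy, OpenCV 4.12 (cv2) and the standard library are available. Lean on these libraries where they do the work, as an engineer would, in place of code of your own. Each camera call takes 0.05 s, during which the arm holds its last target. There are 200 camera calls.

## Working session

There is one attempt and no reset: what is moved stays moved. The work goes in short steps, Python scripts to look and compute and a tool call to move; the robot and the scene stay as the last step left them, time stands still between calls to the robot, and variables do not carry over. Pictures are saved under pics/ and viewed, at most 14 in all, crops included, and the job is handed in when it is done.

Besides the shell and the picture viewer there is one more tool, called after ">>>" by a JSON object that holds its "method" and its "body". move_arm: Moves the arm, as the interface text tells. Shifts and turns lie within -1 to 1; 1 stands for 0.1 m of shift or pi rad of turn. Its arguments: {"type":"object","properties":{"motion":{"type":"array"},"fingers":{"type":"number"},"newtons":{"type":"number"}},"required":["motion"]}

```bash
mkdir -p pics
cat > h.py <<'E'
import numpy as np, cv2, sys
from scipy.spatial.transform import Rotation as R
from cell import robot
def cam(n):
    s=robot.observe(); c=robot.read_camera(n)
    if n=='wrist':
        T=np.eye(4);T[:3,:3]=R.from_euler('xyz',s['tool_rot']).as_matrix();T[:3,3]=s['tool_pos'];c['T']=T@c['hand_eye']
    else: c['T']=c['extrinsics']
    c['f']=c['image'].shape[0]/2/np.tan(np.radians(c['vfov'])/2)
    return c
def save(c,n): cv2.imwrite('pics/'+n,c['image'][:,:,::-1])
def rays(c,uv):
    uv=np.array(uv,float).reshape(-1,1,2);K=np.array([[c['f'],0,c['cx']],[0,c['f'],c['cy']],[0,0,1]])
    p=cv2.undistortPointsIter(uv,K,np.array([c['k1'],0,0,0,0.]),None,None,(3,50,1e-9))[:,0]
    d=np.c_[p[:,0],-p[:,1],-np.ones(len(p))]
    return c['T'][:3,3],d@c['T'][:3,:3].T
def cloud(c):
    h,w=c['range_z'].shape;v,u=np.mgrid[:h,:w]
    o,d=rays(c,np.c_[u.ravel(),v.ravel()])
    return (o+d*c['range_z'].reshape(-1,1)).reshape(h,w,3)
def atz(c,uv,z):
    o,d=rays(c,uv); return o+d*((z-o[2])/d[:,2])[:,None]
E
python3 - <<'E'
from h import *
for n in('top','side'):
    c=cam(n);save(c,n+'0.png');np.save(n+'0.npy',cloud(c));print(n,c['T'].round(3).tolist(),c['f'],c['k1'])
    import pickle;pickle.dump(c,open(n+'0.pkl','wb'))
s=robot.observe();print(s)
E
```

```text
top [[0.001, 0.994, -0.112, 0.432], [-0.999, -0.002, -0.034, -0.015], [-0.034, 0.112, 0.993, 1.069], [0.0, 0.0, 0.0, 1.0]] 419.16004729359526 -0.08133371717956571
side [[-0.943, 0.262, -0.204, 0.387], [-0.332, -0.74, 0.586, 0.523], [0.003, 0.62, 0.785, 0.735], [0.0, 0.0, 0.0, 1.0]] 393.7510943346875 -0.09183668799360999
{'time': 0.1, 'qpos': array([-1.36502136e+00,  3.42659998e-01,  1.52492031e+00, -1.79511325e-05,
        1.27543001e+00, -1.46067162e-01]), 'qvel': array([-0.00413474, -0.00214258, -0.0005667 ,  0.00040953,  0.00098821,
        0.00074275]), 'joint_efforts': array([ 1.89004757e-03, -4.32002628e+01, -2.44697142e+01,  7.19080470e-02,
        5.26619924e-02, -6.73876025e-05]), 'tool_pos': array([ 0.18083508, -0.49247543,  0.22611128]), 'tool_rot': array([-3.14018759e+00, -1.89355331e-04,  3.51847237e-01]), 'contact_force': array([0.62982187, 1.28055371, 0.17169778]), 'torque': array([0.00457157, 0.01206217, 0.0388694 ]), 'grip_force': 0.0, 'opening': 0.09168112519209468}
```

View pics/top0.png

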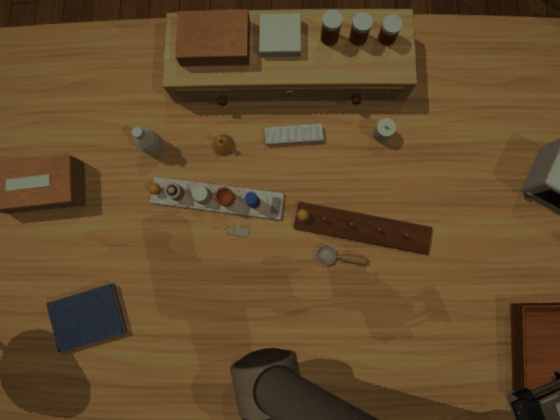

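View pics/side0.png

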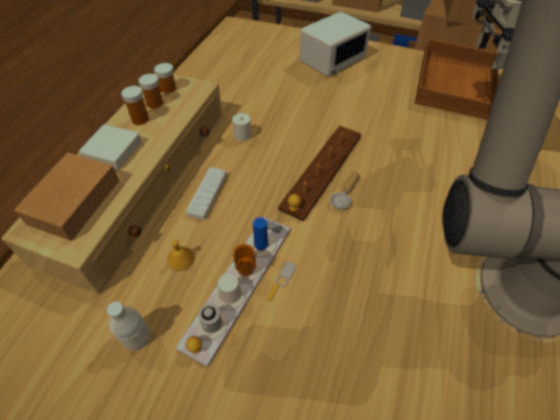

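The top view shows the drying rack with its knob at the left end (154,188). From the knob the order is clicker (175,191), cup (201,195), jar (225,197), sleeve (252,200), then the grey stop. The rail's knob is at (303,215), with pegs at about (325,218), (352,224), (380,230) and (406,237). The side view agrees.

Run:
```python
from h import *
import pickle
t=pickle.load(open('top0.pkl','rb'));s=pickle.load(open('side0.pkl','rb'))
a=cv2.resize(t['image'][170:260,140:440],None,fx=2.66,fy=2.66,interpolation=cv2.INTER_CUBIC)
b=cv2.resize(s['image'][120:365,170:370],None,fx=2.4,fy=2.4,interpolation=cv2.INTER_CUBIC)
g=lambda i:(255*(i/255.)**.6).astype(np.uint8)
cv2.imwrite('pics/tc.png',g(a)[:,:,::-1]);cv2.imwrite('pics/sc.png',g(b)[:,:,::-1])
for n,uvs in(('top',[(154,188),(175,191),(201,195),(225,197),(252,200),(303,215),(325,218),(352,224),(380,230),(406,237)]),('side',[(193,344),(210,312),(229,283),(244,250),(260,220),(294,201)])):
    C=np.load(n+'0.npy')
    for u,v in uvs: print(n,u,v,C[v,u].round(4), C[v-3:v+4,u-3:u+4,2].max().round(4))
```

```text
top 154 188 [0.6079 0.3385 0.051 ] 1.069
top 175 191 [0.5982 0.2814 0.0615] 0.0726
top 201 195 [0.5877 0.2157 0.0628] 0.0694
top 225 197 [0.5796 0.1531 0.0816] 0.0833
top 252 200 [0.5701 0.0865 0.0961] 0.0989
top 303 215 [ 0.539  -0.0339  0.0522] 0.0565
top 325 218 [ 0.5349 -0.0899  0.0172] 0.0521
top 352 224 [ 0.5168 -0.1528  0.0515] 0.0531
top 380 230 [ 0.5045 -0.2277  0.016 ] 0.0525
top 406 237 [ 0.4869 -0.2937  0.0118] 0.053
side 193 344 [0.6064 0.3482 0.0504] 0.0527
side 210 312 [0.597  0.2903 0.0719] 0.0757
side 229 283 [0.5904 0.2221 0.0647] 0.068
side 244 250 [0.5863 0.1541 0.0825] 0.0841
side 260 220 [0.579  0.0846 0.0961] 0.7346
side 294 201 [ 0.5392 -0.0206  0.0525] 0.7346
```

View pics/tc.png

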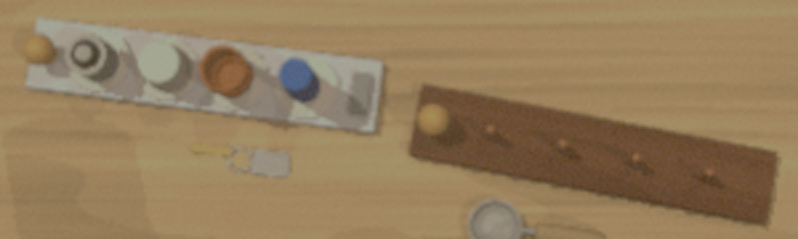

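View pics/sc.png

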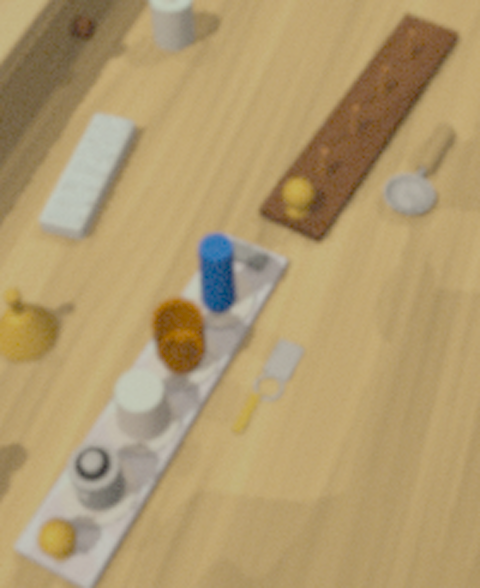

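The top crop shows the tops: clicker button (84,53), cup (160,62), jar (226,71), sleeve (297,78). The knobs are at (38,49) and (433,120), and the peg tips at (490,129), (562,145), (636,158) and (709,176). The side crop shows the same things at (93,462), (140,388), (179,315), (217,245), knobs (57,538) and (298,194), and tips (323,152), (355,108), (389,70), (413,33). I'll triangulate them.

Run:
```python
from h import *
import pickle
t=pickle.load(open('top0.pkl','rb'));s=pickle.load(open('side0.pkl','rb'))
N='knob clicker cup jar sleeve rknob p1 p2 p3 p4'.split()
A=np.array([(38,49),(84,53),(160,62),(226,71),(297,78),(433,120),(490,129),(562,145),(636,158),(709,176)])/2.66+[140,170]-.3
B=np.array([(57,538),(93,462),(140,388),(179,315),(217,245),(298,194),(323,152),(355,108),(389,70),(413,33)])/2.4+[170,120]-.3
oa,da=rays(t,A);ob,db=rays(s,B)
for i,n in enumerate(N):
    k=np.linalg.lstsq(np.c_[da[i],-db[i]],ob-oa,rcond=None)[0]
    p,q=oa+da[i]*k[0],ob+db[i]*k[1];print(n,((p+q)/2).round(4),'gap',np.linalg.norm(p-q).round(4), 'top@z',[atz(t,A[i],z)[0][:2].round(4).tolist() for z in ((.071 if n=='clicker' else .064 if n=='cup' else .08 if n=='jar' else .096 if n=='sleeve' else .05),)])
C=np.load('top0.npy');m=np.zeros(C.shape[:2],bool);m[150:270,140:440]=1
for nm,lo,hi,ys in(('rack',.008,.014,(0,.5)),('rail',.012,.02,(-.5,0.0))):
    P=C[m&(C[...,2]>lo)&(C[...,2]<hi)];P=P[(P[:,1]>ys[0]-.02)&(P[:,1]<ys[1])&(P[:,0]>.4)&(P[:,0]<.66)]
    r=cv2.minAreaRect(P[:,:2].astype(np.float32));print(nm,len(P),r)
```

```text
knob [0.6103 0.3439 0.0356] gap 0.0002 top@z [[0.6078, 0.3388]]
clicker [0.6011 0.2895 0.066 ] gap 0.0004 top@z [[0.6001, 0.288]]
cup [0.5932 0.2188 0.0632] gap 0.0014 top@z [[0.5924, 0.2184]]
jar [0.5834 0.1546 0.0804] gap 0.0042 top@z [[0.5813, 0.1542]]
sleeve [0.5747 0.0885 0.0961] gap 0.0047 top@z [[0.5724, 0.0881]]
rknob [ 0.5419 -0.0327  0.0389] gap 0.0021 top@z [[0.5397, -0.0327]]
p1 [ 0.5329 -0.0848  0.0475] gap 0.0029 top@z [[0.5312, -0.0849]]
p2 [ 0.5184 -0.1501  0.0513] gap 0.0043 top@z [[0.5164, -0.1505]]
p3 [ 0.5033 -0.2181  0.0497] gap 0.002 top@z [[0.5043, -0.2179]]
p4 [ 0.4899 -0.2839  0.0506] gap 0.0044 top@z [[0.4877, -0.2843]]
rack 1412 ((0.5672534108161926, 0.17065714299678802), (0.38615304231643677, 0.11097422242164612), 82.46440124511719)
rail 3651 ((0.47522231936454773, -0.1780979037284851), (0.3422888517379761, 0.1447497010231018), 78.92339324951172)
```

Triangulated heights fit the text: tops at 0.064, 0.080 and 0.096 m, peg tips at 0.05 m, and about 68 mm spacing. I'll set out with one fixed yaw of about 1.40, so the fingers close across both rows, and look at the rail with the wrist camera on the way.

>>> {"method": "move_arm", "body": {"motion": [[0.3,-0.3,0,0,0,-0.056],[0.6,-0.6,0,0,0,-0.112],[1,-1,-0.1,0,0,-0.167],[1,-1,-0.2,0,0,-0.223],[1,-1,-0.2,0,0,-0.279],[1,-1,-0.2,0,0,-0.334],[1,-1,-0.2,0,0,-0.334]], "fingers": 1}}

```text
time: 0.98
tool_pos: [0.2403, -0.3643, 0.2465]
tool_rot: [-3.141, -0.0, 1.4]
contact_force: [-0.1, -0.5, -0.0]
opening: 0.0919
grip_force: 0.0
```

>>> {"method": "move_arm", "body": {"motion": [[0.5,0.5,0,0,0,0],[1,1,0,0,0,0],[1,1,0,0,0,0]]}}

```text
time: 1.35
tool_pos: [0.3577, -0.2809, 0.2465]
tool_rot: [-3.142, -0.001, 1.401]
contact_force: [-0.1, -0.4, -0.2]
opening: 0.0916
grip_force: 0.0
```

>>> {"method": "move_arm", "body": {"motion": [[0.5,0.4,0,0,0,0],[1,0.9,0,0,0,0],[1,0.9,0,0,0,0],[1,0.9,0,0,0,0],[1,0.9,0,0,0,0]]}}

```text
time: 1.98
tool_pos: [0.4603, -0.2005, 0.2466]
tool_rot: [-3.141, 0.0, 1.399]
contact_force: [0.8, 0.1, -0.1]
opening: 0.0918
grip_force: 0.0
```

Run:
```python
from h import *
import pickle
c=cam('wrist');save(c,'w1.png');pickle.dump(c,open('w1.pkl','wb'))
s=robot.observe();print(s['time'],s['tool_pos'],s['tool_rot'],c['hand_eye'].round(3).tolist(),c['f'])
```

```text
2.025 [ 0.46040071 -0.20060789  0.24674066] [-3.14128142e+00  3.25690042e-04  1.39848352e+00] [[-0.001, 0.964, 0.268, 0.073], [1.0, 0.001, 0.001, -0.001], [0.0, 0.268, -0.964, -0.158], [0.0, 0.0, 0.0, 1.0]] 313.7414352735554
```

View pics/w1.png

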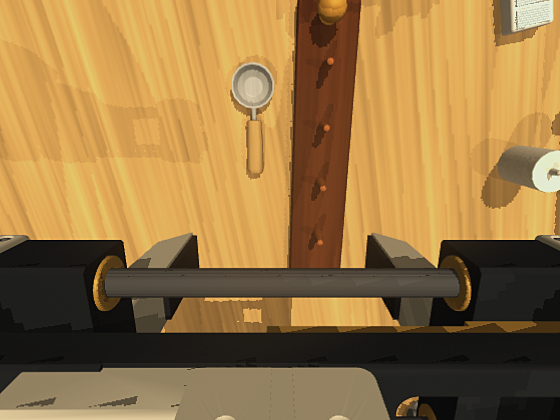

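The wrist view shows all four peg tips at (331,62), (327,128), (323,188) and (320,242), with the rail knob at (333,8).

Run:
```python
from h import *
import pickle
c=pickle.load(open('w1.pkl','rb'))
print(atz(c,[(331,61),(326.5,127.5),(323,187.5),(320,241.5)],.052).round(4))
```

```text
[[ 0.5312 -0.0856  0.052 ]
 [ 0.5176 -0.1513  0.052 ]
 [ 0.5046 -0.2173  0.052 ]
 [ 0.4918 -0.283   0.052 ]]
```

>>> {"method": "move_arm", "body": {"motion": [[0.5,0.4,0,0,0,0],[1,0.8,0,0,0,0],[1,0.8,0,0,0,0]]}}

```text
time: 2.4
tool_pos: [0.5585, -0.113, 0.2463]
tool_rot: [3.141, -0.001, 1.403]
contact_force: [-0.9, 0.2, -0.3]
opening: 0.0919
grip_force: 0.0
```

>>> {"method": "move_arm", "body": {"motion": [[0.5,0,0,0,0,0],[1,0,0,0,0,0],[1,0,0,0,0,0]]}}

```text
time: 2.78
tool_pos: [0.5735, -0.0147, 0.2469]
tool_rot: [-3.141, -0.0, 1.403]
contact_force: [0.2, -0.6, 0.3]
opening: 0.0922
grip_force: 0.0
```

>>> {"method": "move_arm", "body": {"motion": [[0.5,0,0,0,0,0],[1,0,0,0,0,0],[1,0,0,0,0,0],[1,0,0,0,0,0],[1,0,0,0,0,0]]}}

```text
time: 3.4
tool_pos: [0.5908, 0.0806, 0.2468]
tool_rot: [3.142, 0.001, 1.399]
contact_force: [-0.3, -0.1, -0.9]
opening: 0.0917
grip_force: 0.0
```

Run:
```python
from h import *
import pickle
c=cam('wrist');save(c,'w2.png');pickle.dump(c,open('w2.pkl','wb'))
s=robot.observe();print(s['time'],s['tool_pos'],s['tool_rot'])
```

```text
3.45 [0.59084453 0.08084252 0.24681595] [3.14154512e+00 4.15794346e-04 1.39870892e+00]
```

View pics/w2.png

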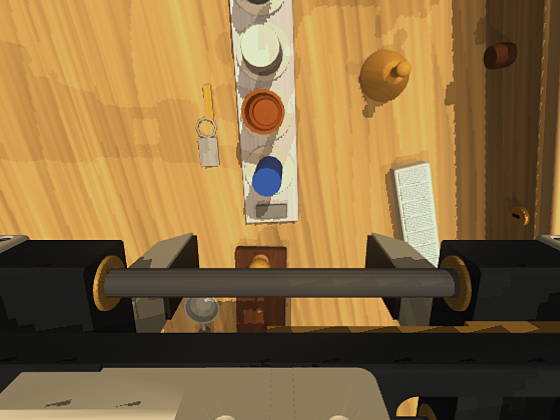

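The second wrist view shows the sleeve top at (267,182), the jar top at (264,111) and the cup top at (261,45). The clicker is out of frame.

Run:
```python
from h import *
import pickle
c=pickle.load(open('w2.pkl','rb'))
for u,z in (((267,182),.096),((264,111),.08),((261,45),.064)): print(atz(c,u,z).round(4))
```

```text
[[0.5766 0.09   0.096 ]]
[[0.5856 0.158  0.08  ]]
[[0.5936 0.2204 0.064 ]]
```

The estimates agree within 3 mm. I'll take the sleeve first, going to the far peg, so that nothing is carried over a standing thing.

>>> {"method": "move_arm", "body": {"motion": [[0.04,-0.16,0.4,0,0,0],[0.04,-0.16,0.8,0,0,0],[0.04,-0.16,1,0,0,0],[0.04,-0.16,1,0,0,0]]}}

```text
time: 3.95
tool_pos: [0.5749, 0.0883, 0.1453]
tool_rot: [-3.138, 0.001, 1.4]
contact_force: [-0.3, -0.4, -0.1]
opening: 0.092
grip_force: 0.0
```

>>> {"method": "move_arm", "body": {"motion": [[0,0,0.2,0,0,0],[0,0,0.4,0,0,0],[0,0,0.6,0,0,0],[0,0,0.8,0,0,0],[0,0,1,0,0,0],[0,0,1,0,0,0],[0,0,1,0,0,0]]}}

```text
time: 4.82
tool_pos: [0.5769, 0.0891, 0.0482]
tool_rot: [3.139, -0.0, 1.401]
contact_force: [0.1, 0.5, -0.0]
opening: 0.0913
grip_force: 0.0
```

>>> {"method": "move_arm", "body": {"motion": [[0,0,0,0,0,0],[0,0,0,0,0,0],[0,0,0,0,0,0],[0,0,0,0,0,0],[0,0,0,0,0,0],[0,0,0,0,0,0],[0,0,0,0,0,0],[0,0,0,0,0,0]], "fingers": -1, "newtons": 12}}

```text
time: 5.82
tool_pos: [0.5758, 0.0893, 0.0467]
tool_rot: [-3.142, 0.0, 1.401]
contact_force: [0.0, -0.0, 0.2]
opening: 0.0317
grip_force: 12.0
```

>>> {"method": "move_arm", "body": {"motion": [[0,0,-0.2,0,0,0],[0,0,-0.4,0,0,0],[0,0,-0.7,0,0,0],[0,0,-1,0,0,0],[-0.4,-0.1,-1,0,0,0],[-0.8,-0.2,-1,0,0,0],[-1,-0.21,-1,0,0,0]]}}

```text
time: 6.7
tool_pos: [0.5374, -0.0071, 0.1468]
tool_rot: [-3.141, 0.0, 1.4]
contact_force: [0.3, 0.5, -0.0]
opening: 0.0315
grip_force: 12.0
```

>>> {"method": "move_arm", "body": {"motion": [[-0.4,0,0,0,0,0],[-0.8,0,0,0,0,0],[-1,0,0,0,0,0]]}}

```text
time: 7.08
tool_pos: [0.5215, -0.1059, 0.1467]
tool_rot: [3.141, 0.0, 1.4]
contact_force: [0.4, 0.4, 0.2]
opening: 0.0318
grip_force: 12.0
```

>>> {"method": "move_arm", "body": {"motion": [[-0.4,0,0,0,0,0],[-0.8,0,0,0,0,0],[-1,0,0,0,0,0]]}}

```text
time: 7.45
tool_pos: [0.5045, -0.2044, 0.1466]
tool_rot: [3.141, 0.0, 1.399]
contact_force: [0.4, 0.1, -0.7]
opening: 0.0319
grip_force: 12.0
```

>>> {"method": "move_arm", "body": {"motion": [[-0.3,0,0,0,0,0],[-0.6,0,0,0,0,0],[-0.8,0,0,0,0,0],[-0.8,0,0,0,0,0],[-0.8,0,0,0,0,0],[-0.8,0,0,0,0,0]]}}

```text
time: 8.2
tool_pos: [0.4912, -0.2806, 0.1467]
tool_rot: [-3.141, -0.0, 1.402]
contact_force: [-0.3, -0.2, -0.9]
opening: 0.0318
grip_force: 12.0
```

Run:
```python
from h import *
c=cam('wrist');save(c,'w3.png')
```

```text
(no output)
```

View pics/w3.png

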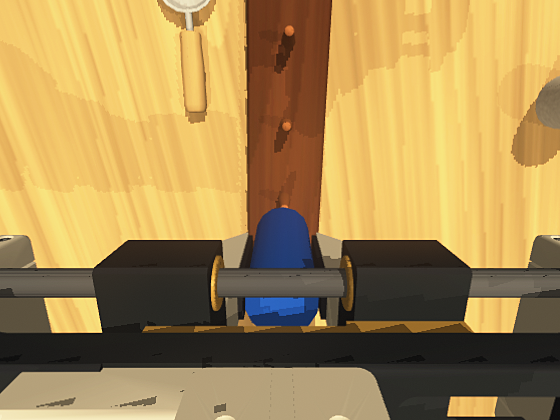

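The sleeve hangs upright between the pads over the rail. The next tips are at (290,31) and (287,125), in line with its axis at about 284. I'll lower it.

>>> {"method": "move_arm", "body": {"motion": [[-0.03,0,0.2,0,0,0],[-0.03,0,0.4,0,0,0],[-0.03,0,0.55,0,0,0],[-0.03,0,0.7,0,0,0],[-0.03,0,0.8,0,0,0],[-0.03,0,0.9,0,0,0],[-0.03,0,0.96,0,0,0],[-0.03,0,0.99,0,0,0],[-0.03,0,0.99,0,0,0]]}}

```text
time: 9.38
tool_pos: [0.4905, -0.2847, 0.0478]
tool_rot: [3.141, 0.0, 1.401]
contact_force: [0.4, -0.3, 0.1]
opening: 0.0319
grip_force: 12.0
```

>>> {"method": "move_arm", "body": {"motion": [[0,0,0,0,0,0],[0,0,0,0,0,0],[0,0,0,0,0,0],[0,0,0,0,0,0],[0,0,0,0,0,0],[0,0,-0.2,0,0,0],[0,0,-0.5,0,0,0],[0,0,-0.95,0,0,0],[0,0,-0.95,0,0,0],[0.4,0,-0.95,0,0,0],[1,0,-0.95,0,0,0]], "fingers": 1}}

```text
time: 10.75
tool_pos: [0.507, -0.186, 0.1417]
tool_rot: [-3.141, -0.0, 1.398]
contact_force: [0.7, 0.1, 0.4]
opening: 0.0916
grip_force: 0.0
```

>>> {"method": "move_arm", "body": {"motion": [[0.5,0,0,0,0,0],[1,0,0,0,0,0]]}}

```text
time: 11.0
tool_pos: [0.5238, -0.0857, 0.1418]
tool_rot: [-3.14, -0.0, 1.401]
contact_force: [1.3, 0.2, 0.3]
opening: 0.092
grip_force: 0.0
```

>>> {"method": "move_arm", "body": {"motion": [[0.5,0,0,0,0,0],[1,0.17,0,0,0,0]]}}

```text
time: 11.25
tool_pos: [0.557, 0.0099, 0.1419]
tool_rot: [-3.14, 0.0, 1.401]
contact_force: [2.0, -0.5, 0.6]
opening: 0.0919
grip_force: 0.0
```

>>> {"method": "move_arm", "body": {"motion": [[0.5,0,0,0,0,0],[1,0,0,0,0,0]]}}

```text
time: 11.5
tool_pos: [0.5745, 0.1084, 0.1415]
tool_rot: [-3.14, 0.001, 1.401]
contact_force: [1.4, -0.1, -1.5]
opening: 0.0917
grip_force: 0.0
```

>>> {"method": "move_arm", "body": {"motion": [[0.3,0,0,0,0,0],[0.48,0,0,0,0,0],[0.48,0,0,0,0,0],[0.48,0,0,0,0,0],[0.48,0,0,0,0,0]]}}

```text
time: 12.12
tool_pos: [0.5829, 0.1528, 0.1427]
tool_rot: [-3.142, 0.0, 1.4]
contact_force: [0.8, -0.9, 0.9]
opening: 0.0916
grip_force: 0.0
```

Run:
```python
from h import *
a=cam('top');b=cam('wrist')
x=cv2.resize(a['image'][160:260,150:430],(800,286));y=cv2.resize(b['image'][:300],(560,300))
o=np.zeros((590,800,3),np.uint8);o[:286]=x;o[288:588,:560]=y
cv2.imwrite('pics/c4.png',(255*(o[:,:,::-1]/255.)**.7).astype(np.uint8))
```

```text
(no output)
```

View pics/c4.png

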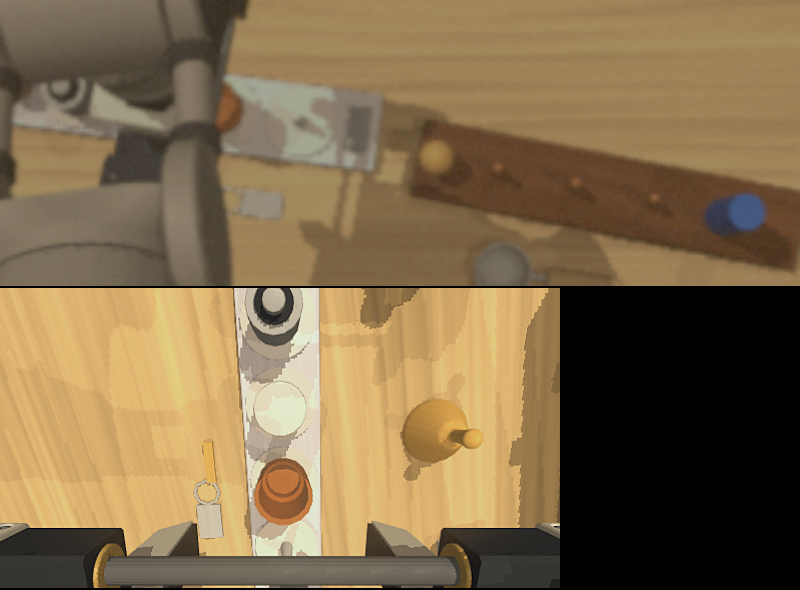

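The sleeve stands on the fourth peg at (735,212) in the upper panel. The lower panel shows the jar top at about (284,205), the cup top at (280,120) and the clicker button at (273,12).

Run:
```python
from h import *
c=cam('wrist')
for u,z in (((284,205),.08),((280,120),.064),((273,12),.071)): print(atz(c,u,z).round(4))
C=cloud(c)
for z,n,h in(((.15,.16),'jar',.08),((.21,.23),'cup',.064)):
    m=(abs(C[...,2]-h)<.004)&(abs(C[...,1]-(.155 if n=='jar' else .2205))<.03)&(abs(C[...,0]-.588)<.03)
    P=C[m];print(n,P.min(0).round(4),P.max(0).round(4),len(P))
```

```text
[[0.5852 0.1613 0.08  ]]
[[0.5926 0.2208 0.064 ]]
[[0.5999 0.2886 0.071 ]]
jar [0.5622 0.1362 0.0761] [0.6052 0.1795 0.0819] 2622
cup [0.5725 0.2009 0.0606] [0.6112 0.239  0.0665] 2249
```

>>> {"method": "move_arm", "body": {"motion": [[0.04,0,0.3,0,0,0],[0.04,0,0.5,0,0,0],[0.04,0,0.7,0,0,0],[0.04,0,0.9,0,0,0],[0.04,0,1,0,0,0],[0.04,0,1,0,0,0]]}}

```text
time: 13.02
tool_pos: [0.5833, 0.1578, 0.0423]
tool_rot: [-3.141, 0.0, 1.401]
contact_force: [0.3, -0.0, -0.1]
opening: 0.0917
grip_force: 0.0
```

>>> {"method": "move_arm", "body": {"motion": [[0,0,0,0,0,0],[0,0,0,0,0,0],[0,0,0,0,0,0],[0,0,0,0,0,0],[0,0,0,0,0,0],[0,0,0,0,0,0],[0,0,0,0,0,0]], "fingers": -1, "newtons": 15}}

```text
time: 13.9
tool_pos: [0.5837, 0.158, 0.0428]
tool_rot: [3.141, -0.0, 1.401]
contact_force: [-0.6, 0.3, 0.9]
opening: 0.0439
grip_force: 15.0
```

>>> {"method": "move_arm", "body": {"motion": [[0,0,-0.2,0,0,0],[0,0,-0.4,0,0,0],[0,0,-0.7,0,0,0],[0,0,-1,0,0,0],[-0.4,-0.1,-1,0,0,0],[-0.8,-0.15,-1,0,0,0],[-1,-0.15,-1,0,0,0]]}}

```text
time: 14.78
tool_pos: [0.5511, 0.0605, 0.1427]
tool_rot: [-3.141, 0.0, 1.4]
contact_force: [-0.2, 0.3, -0.7]
opening: 0.0441
grip_force: 15.0
```

>>> {"method": "move_arm", "body": {"motion": [[-0.4,0,0,0,0,0],[-0.8,0,0,0,0,0],[-1,0,0,0,0,0]]}}

```text
time: 15.15
tool_pos: [0.5349, -0.0382, 0.1426]
tool_rot: [3.142, 0.0, 1.4]
contact_force: [-0.0, -0.1, -0.8]
opening: 0.0441
grip_force: 15.0
```

>>> {"method": "move_arm", "body": {"motion": [[-0.4,0,0,0,0,0],[-0.8,0,0,0,0,0],[-1,0,0,0,0,0]]}}

```text
time: 15.52
tool_pos: [0.5181, -0.1367, 0.1426]
tool_rot: [3.141, -0.0, 1.399]
contact_force: [0.3, 0.4, -0.7]
opening: 0.0443
grip_force: 15.0
```

>>> {"method": "move_arm", "body": {"motion": [[-0.3,0,0,0,0,0],[-0.6,0,0,0,0,0],[-0.83,0,0,0,0,0],[-0.83,0,0,0,0,0],[-0.83,0,0,0,0,0],[-0.83,0,0,0,0,0]]}}

```text
time: 16.27
tool_pos: [0.5043, -0.2159, 0.1427]
tool_rot: [-3.141, -0.0, 1.402]
contact_force: [-0.2, 0.7, -1.3]
opening: 0.044
grip_force: 15.0
```

>>> {"method": "move_arm", "body": {"motion": [[-0.02,0,0.2,0,0,0],[-0.02,0,0.4,0,0,0],[-0.02,0,0.55,0,0,0],[-0.02,0,0.7,0,0,0],[-0.02,0,0.8,0,0,0],[-0.02,0,0.9,0,0,0],[-0.02,0,0.96,0,0,0],[-0.02,0,0.99,0,0,0],[-0.02,0,0.99,0,0,0]]}}

```text
time: 17.4
tool_pos: [0.5038, -0.219, 0.0437]
tool_rot: [3.141, 0.0, 1.401]
contact_force: [0.1, 0.2, -0.9]
opening: 0.0448
grip_force: 15.0
```

>>> {"method": "move_arm", "body": {"motion": [[0,0,0,0,0,0],[0,0,0,0,0,0],[0,0,0,0,0,0],[0,0,0,0,0,0],[0,0,0,0,0,0],[0,0,-0.2,0,0,0],[0,0,-0.5,0,0,0],[0,0,-0.87,0,0,0],[0,0,-0.87,0,0,0],[0.4,0,-0.87,0,0,0],[1,0,-0.87,0,0,0]], "fingers": 1}}

```text
time: 18.77
tool_pos: [0.5203, -0.1204, 0.1298]
tool_rot: [-3.141, 0.0, 1.398]
contact_force: [0.7, 1.2, -0.1]
opening: 0.092
grip_force: 0.0
```

>>> {"method": "move_arm", "body": {"motion": [[0.5,0,0,0,0,0],[1,0,0,0,0,0]]}}

```text
time: 19.02
tool_pos: [0.5371, -0.0201, 0.1297]
tool_rot: [-3.14, 0.0, 1.401]
contact_force: [1.1, -0.5, 0.7]
opening: 0.0918
grip_force: 0.0
```

>>> {"method": "move_arm", "body": {"motion": [[0.5,0,0,0,0,0],[1,0.12,0,0,0,0]]}}

```text
time: 19.27
tool_pos: [0.5655, 0.0764, 0.1297]
tool_rot: [-3.14, 0.001, 1.401]
contact_force: [0.3, -1.5, 0.2]
opening: 0.092
grip_force: 0.0
```

>>> {"method": "move_arm", "body": {"motion": [[0.5,0,0,0,0,0],[1,0,0,0,0,0]]}}

```text
time: 19.52
tool_pos: [0.5827, 0.1748, 0.1294]
tool_rot: [-3.14, 0.001, 1.401]
contact_force: [0.5, -0.4, 0.3]
opening: 0.0918
grip_force: 0.0
```

>>> {"method": "move_arm", "body": {"motion": [[0.3,0,0,0,0,0],[0.48,0,0,0,0,0],[0.48,0,0,0,0,0],[0.48,0,0,0,0,0],[0.48,0,0,0,0,0]]}}

```text
time: 20.15
tool_pos: [0.5913, 0.2193, 0.1308]
tool_rot: [-3.142, 0.0, 1.4]
contact_force: [-0.4, 0.2, 0.7]
opening: 0.0917
grip_force: 0.0
```

>>> {"method": "move_arm", "body": {"motion": [[0.01,0,0.3,0,0,0],[0.01,0,0.5,0,0,0],[0.01,0,0.7,0,0,0],[0.01,0,0.9,0,0,0],[0.01,0,1,0,0,0],[0.01,0,1,0,0,0]]}}

```text
time: 20.9
tool_pos: [0.5912, 0.221, 0.0303]
tool_rot: [-3.141, 0.001, 1.4]
contact_force: [0.7, 0.3, 0.1]
opening: 0.0917
grip_force: 0.0
```

>>> {"method": "move_arm", "body": {"motion": [[0,0,0,0,0,0],[0,0,0,0,0,0],[0,0,0,0,0,0],[0,0,0,0,0,0],[0,0,0,0,0,0],[0,0,0,0,0,0],[0,0,0,0,0,0]], "fingers": -1, "newtons": 18}}

```text
time: 21.78
tool_pos: [0.5915, 0.2216, 0.0307]
tool_rot: [3.141, 0.0, 1.401]
contact_force: [0.5, 0.2, -0.6]
opening: 0.0426
grip_force: 18.0
```

>>> {"method": "move_arm", "body": {"motion": [[0,0,-0.2,0,0,0],[0,0,-0.4,0,0,0],[0,0,-0.7,0,0,0],[0,0,-1,0,0,0],[-0.4,-0.05,-1,0,0,0],[-0.8,-0.1,-1,0,0,0],[-1,-0.1,-1,0,0,0]]}}

```text
time: 22.65
tool_pos: [0.5639, 0.1232, 0.1307]
tool_rot: [-3.141, 0.0, 1.4]
contact_force: [-0.2, 0.7, -1.0]
opening: 0.0429
grip_force: 17.9
```

>>> {"method": "move_arm", "body": {"motion": [[-0.4,0,0,0,0,0],[-0.8,0,0,0,0,0],[-1,0,0,0,0,0]]}}

```text
time: 23.02
tool_pos: [0.5477, 0.0248, 0.1307]
tool_rot: [3.142, -0.0, 1.4]
contact_force: [0.1, 0.8, -0.7]
opening: 0.0426
grip_force: 17.9
```

>>> {"method": "move_arm", "body": {"motion": [[-0.4,0,0,0,0,0],[-0.8,0,0,0,0,0],[-1,0,0,0,0,0]]}}

```text
time: 23.4
tool_pos: [0.531, -0.0737, 0.1307]
tool_rot: [3.141, -0.0, 1.4]
contact_force: [-0.4, -0.2, -1.3]
opening: 0.0427
grip_force: 17.9
```

>>> {"method": "move_arm", "body": {"motion": [[-0.3,0,0,0,0,0],[-0.6,0,0,0,0,0],[-0.79,0,0,0,0,0],[-0.79,0,0,0,0,0],[-0.79,0,0,0,0,0],[-0.79,0,0,0,0,0]]}}

```text
time: 24.15
tool_pos: [0.5177, -0.1493, 0.1307]
tool_rot: [-3.142, -0.0, 1.402]
contact_force: [-0.1, -0.3, -0.7]
opening: 0.0426
grip_force: 17.9
```

Run:
```python
from h import *
a=cam('side');b=cam('wrist')
x=cv2.resize(a['image'][80:360,160:400],(500,583));y=cv2.resize(b['image'],(300,225))
o=np.zeros((583,800,3),np.uint8);o[:,:500]=x;o[:225,500:]=y
cv2.imwrite('pics/c5.png',(255*(o[:,:,::-1]/255.)**.7).astype(np.uint8))
```

```text
(no output)
```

View pics/c5.png

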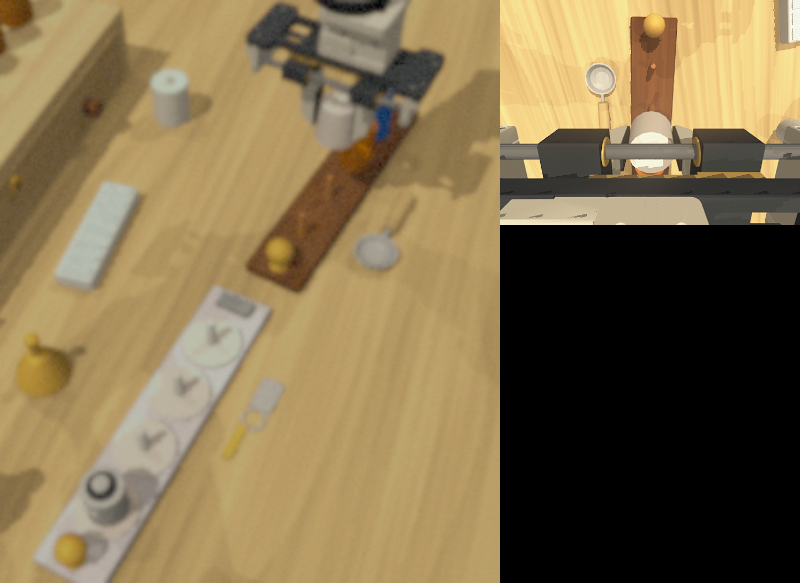

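The jar (358,152) and sleeve (383,122) stand on the rail, and the cup hangs upright above peg 2 (335,122). The clicker still stands on its dish at (105,497). I'll lower the cup, release it and go back for the clicker.

>>> {"method": "move_arm", "body": {"motion": [[-0.01,0,0.2,0,0,0],[-0.01,0,0.4,0,0,0],[-0.01,0,0.55,0,0,0],[-0.01,0,0.7,0,0,0],[-0.01,0,0.8,0,0,0],[-0.01,0,0.9,0,0,0],[-0.01,0,0.96,0,0,0],[-0.01,0,0.99,0,0,0],[-0.01,0,0.99,0,0,0]]}}

```text
time: 25.38
tool_pos: [0.5174, -0.1513, 0.0317]
tool_rot: [3.141, 0.0, 1.401]
contact_force: [1.2, 0.7, -0.8]
opening: 0.0428
grip_force: 17.9
```

>>> {"method": "move_arm", "body": {"motion": [[0,0,0,0,0,0],[0,0,0,0,0,0],[0,0,0,0,0,0],[0,0,0,0,0,0],[0,0,0,0,0,0],[0,0,-0.2,0,0,0],[0,0,-0.5,0,0,0],[0,0,-1,0,0,0],[0,0,-1,0,0,0],[0.4,0,-1,0,0,0],[1,0,-1,0,0,0]], "fingers": 1}}

```text
time: 26.75
tool_pos: [0.534, -0.0528, 0.1308]
tool_rot: [-3.141, 0.0, 1.398]
contact_force: [1.1, -0.2, 0.9]
opening: 0.0918
grip_force: 0.0
```

>>> {"method": "move_arm", "body": {"motion": [[0.5,0,0,0,0,0],[1,0,0,0,0,0]]}}

```text
time: 27.0
tool_pos: [0.5507, 0.0475, 0.1306]
tool_rot: [-3.14, 0.0, 1.401]
contact_force: [0.9, -0.2, -0.7]
opening: 0.0918
grip_force: 0.0
```

>>> {"method": "move_arm", "body": {"motion": [[0.5,0,0,0,0,0],[1,0.07,0,0,0,0]]}}

```text
time: 27.25
tool_pos: [0.5743, 0.1448, 0.1305]
tool_rot: [-3.14, 0.001, 1.401]
contact_force: [0.5, -1.1, 1.2]
opening: 0.0921
grip_force: 0.0
```

>>> {"method": "move_arm", "body": {"motion": [[0.5,0,0,0,0,0],[1,0,0,0,0,0]]}}

```text
time: 27.5
tool_pos: [0.5914, 0.2433, 0.1303]
tool_rot: [-3.14, 0.001, 1.401]
contact_force: [0.6, -0.6, -0.7]
opening: 0.0915
grip_force: 0.0
```

>>> {"method": "move_arm", "body": {"motion": [[0.3,0,0,0,0,0],[0.48,0,0,0,0,0],[0.48,0,0,0,0,0],[0.48,0,0,0,0,0],[0.48,0,0,0,0,0]]}}

```text
time: 28.12
tool_pos: [0.6001, 0.2878, 0.1318]
tool_rot: [-3.142, 0.0, 1.4]
contact_force: [0.7, -0.3, 0.2]
opening: 0.0917
grip_force: 0.0
```

>>> {"method": "move_arm", "body": {"motion": [[0.01,0,0.3,0,0,0],[0.01,0,0.5,0,0,0],[0.01,0,0.7,0,0,0],[0.01,0,0.9,0,0,0],[0.01,0,1,0,0,0],[0.01,0,1,0,0,0]]}}

```text
time: 28.88
tool_pos: [0.5999, 0.2895, 0.0313]
tool_rot: [-3.141, 0.001, 1.4]
contact_force: [0.2, 0.3, 0.6]
opening: 0.092
grip_force: 0.0
```

>>> {"method": "move_arm", "body": {"motion": [[0,0,0,0,0,0],[0,0,0,0,0,0],[0,0,0,0,0,0],[0,0,0,0,0,0],[0,0,0,0,0,0],[0,0,0,0,0,0],[0,0,0,0,0,0]], "fingers": -1, "newtons": 22}}

```text
time: 29.75
tool_pos: [0.6001, 0.2901, 0.0317]
tool_rot: [3.142, 0.0, 1.401]
contact_force: [-0.2, -0.3, -1.3]
opening: 0.0398
grip_force: 22.0
```

>>> {"method": "move_arm", "body": {"motion": [[0,0,-0.2,0,0,0],[0,0,-0.4,0,0,0],[0,0,-0.7,0,0,0],[0,0,-1,0,0,0],[-0.4,-0.04,-1,0,0,0],[-0.8,-0.04,-1,0,0,0],[-1,-0.04,-1,0,0,0]]}}

```text
time: 30.62
tool_pos: [0.5788, 0.1906, 0.1317]
tool_rot: [-3.141, 0.0, 1.4]
contact_force: [0.3, -0.0, -1.0]
opening: 0.0402
grip_force: 22.0
```

>>> {"method": "move_arm", "body": {"motion": [[-0.4,0,0,0,0,0],[-0.8,0,0,0,0,0],[-1,0,0,0,0,0]]}}

```text
time: 31.0
tool_pos: [0.5623, 0.0924, 0.1317]
tool_rot: [-3.141, -0.0, 1.4]
contact_force: [0.9, 0.1, -0.6]
opening: 0.0396
grip_force: 22.0
```

>>> {"method": "move_arm", "body": {"motion": [[-0.4,0,0,0,0,0],[-0.8,0,0,0,0,0],[-1,0,0,0,0,0]]}}

```text
time: 31.38
tool_pos: [0.5456, -0.006, 0.1317]
tool_rot: [3.141, -0.0, 1.4]
contact_force: [-0.2, 0.4, -1.5]
opening: 0.0395
grip_force: 22.0
```

>>> {"method": "move_arm", "body": {"motion": [[-0.3,0,0,0,0,0],[-0.6,0,0,0,0,0],[-0.8,0,0,0,0,0],[-0.8,0,0,0,0,0],[-0.8,0,0,0,0,0],[-0.8,0,0,0,0,0]]}}

```text
time: 32.12
tool_pos: [0.5321, -0.0828, 0.1317]
tool_rot: [-3.142, -0.0, 1.402]
contact_force: [0.1, 0.1, 0.2]
opening: 0.0401
grip_force: 22.0
```

>>> {"method": "move_arm", "body": {"motion": [[-0.02,-0.01,0.2,0,0,0],[-0.02,-0.01,0.4,0,0,0],[-0.02,-0.01,0.55,0,0,0],[-0.02,-0.01,0.7,0,0,0],[-0.02,-0.01,0.8,0,0,0],[-0.02,-0.01,0.9,0,0,0],[-0.02,-0.01,0.96,0,0,0],[-0.02,-0.01,0.99,0,0,0],[-0.02,-0.01,0.99,0,0,0]]}}

```text
time: 33.25
tool_pos: [0.5307, -0.0856, 0.0327]
tool_rot: [3.141, 0.0, 1.401]
contact_force: [-0.3, 0.1, -0.8]
opening: 0.0398
grip_force: 22.0
```

>>> {"method": "move_arm", "body": {"motion": [[0,0,0,0,0,0],[0,0,0,0,0,0],[0,0,0,0,0,0],[0,0,0,0,0,0],[0,0,0,0,0,0],[0,0,-0.2,0,0,0],[0,0,-0.5,0,0,0],[0,0,-1,0,0,0],[0,0,-1,0,0,0],[0.4,0,-1,0,0,0],[1,0,-1,0,0,0]], "fingers": 1}}

```text
time: 34.62
tool_pos: [0.5473, 0.0128, 0.1318]
tool_rot: [-3.141, 0.0, 1.398]
contact_force: [1.0, 0.3, -0.6]
opening: 0.0917
grip_force: 0.0
```

>>> {"method": "move_arm", "body": {"motion": [[0.5,0,-0.5,0,0,0],[1,0,-0.8,0,0,0],[1,0,-0.8,0,0,0],[1,0,-0.8,0,0,0]]}}

```text
time: 35.12
tool_pos: [0.5637, 0.1115, 0.2113]
tool_rot: [-3.14, 0.001, 1.402]
contact_force: [-0.3, -0.2, -0.7]
opening: 0.0915
grip_force: 0.0
```

Run:
```python
from h import *
a=cam('side');b=cam('top')
x=cv2.resize(a['image'][90:250,260:400],(500,571));y=cv2.resize(b['image'][190:270,280:440],(300,150))
o=np.zeros((571,800,3),np.uint8);o[:,:500]=x;o[:150,500:]=y
cv2.imwrite('pics/c6.png',(255*(o[:,:,::-1]/255.)**.7).astype(np.uint8))
C=cloud(b)
for n,p,h in(('clicker case',(.531,-.085),.062),('cup',(.517,-.151),.064),('jar',(.504,-.2176),.08),('sleeve',(.49,-.2835),.096)):
    P=C[(np.hypot(C[...,0]-p[0],C[...,1]-p[1])<.035)&(C[...,2]>.057)]
    P=P[P[:,2]>np.percentile(P[:,2],90)-.004];print(n,len(P),np.percentile(P,[2,50,98],axis=0).round(4).tolist())
print(robot.observe()['time'])
```

```text
clicker case 41 [[0.5181, -0.0921, 0.0661], [0.53, -0.0837, 0.0701], [0.5368, -0.0715, 0.0739]]
cup 185 [[0.5006, -0.168, 0.0621], [0.5181, -0.1507, 0.0643], [0.5349, -0.1334, 0.0671]]
jar 221 [[0.4836, -0.2381, 0.0782], [0.5047, -0.2192, 0.0802], [0.5237, -0.1985, 0.0832]]
sleeve 106 [[0.4778, -0.295, 0.0936], [0.4896, -0.2832, 0.0957], [0.5035, -0.2701, 0.0997]]
35.225
```

View pics/c6.png

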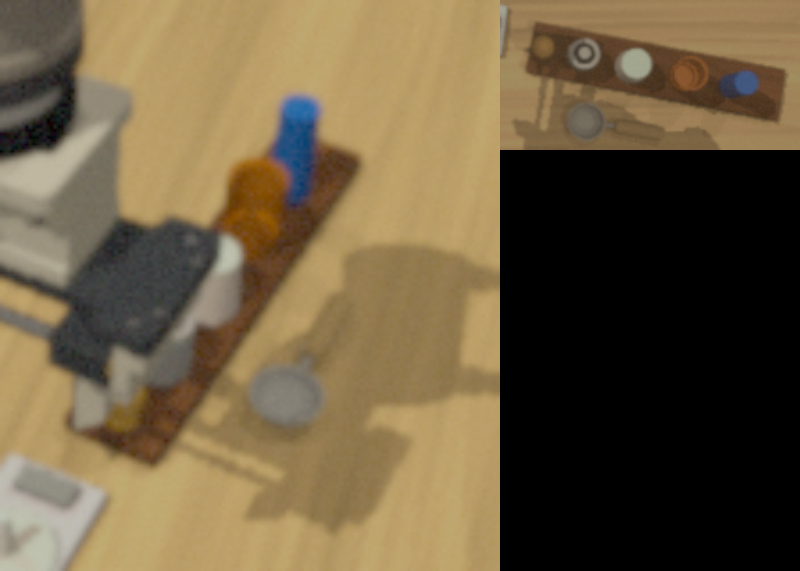

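All four stand upright on the rail. Their tops are at 0.070, 0.064, 0.080 and 0.096 m, as they should be when fully down, and each is centred on its peg within about 2 mm. The order from the knob is clicker, cup, jar, sleeve, the same as on the drying rack.

```bash
python3 -c "
from cell import robot
print(robot.hand_in())"
```

```text
the job is handed in; nothing more can be done
None
```

The job is handed in: the clicker, cup, jar and sleeve are on pegs 1–4 counted from the rail's knob, all upright and fully down in the last camera check; no verdict came back.

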